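# Unpack a pinned parts chest into the marking press's feed track

## Robot

A 6-joint arm with a two-finger parallel gripper is mounted at the origin on the work surface. World frame = base frame: x ahead of the robot, y to its left, z up, the work surface at z = 0. Lengths are in m, angles in rad, forces in N, time in s.
With the tool pointing down it reaches from about 0.25 to 0.725 m from the base axis. Payload 4 kg.
Tool frame: the origin (TCP) lies on the centre line of the jaws, within the pads' length; the fingertips stand 25 mm ahead of it and the grasp point (between the pads) lies 6 mm ahead of it; z points along the fingers, x is the direction in which the jaws open and shut, and the axes are right-handed (so a half turn about z gives the same grasp; the last joint's range is limited). The gripper opens to 85 mm and grips with 20 to 120 N. Pads are 22 mm wide; open, the fingers measure 114 mm over their backs; the gripper's body (76 mm by 85 mm) begins 54 mm behind the grasp point. The pads swing forward as they close: fully open they stand 13 mm farther back than shut.
Start: joints at [-1.341, 0.241, 0.005, 1.335, 0, 1.571], TCP at [0.114, -0.487, 0.256] pointing down, gripper open.
Joint ranges: [-2.72, 2.72], [-1.05, 1.87], [-1.09, 1.28], [-1.99, 2.15], [-1.42, 1.44], [-3.14, 3.14]. Speed limits (rad/s): [2.79, 2.79, 3.14, 3.14, 3.14, 3.14].

## Interface

Orientations are given as [roll, pitch, yaw] about the fixed x, y, z axes, in that order (R = Rz(yaw) Ry(pitch) Rx(roll)).
In Python, from rig import state, cams, manip gives the robot as it stands.
- The arm moves only by the shell command python3 -m crank 'ROWS' [FORCE]. ROWS is text: rows parted by semicolons, each of 7 numbers parted by spaces: the shift along the world's x, y, z in m, then the turn, a rotation vector about the world's x, y, z in degrees, then the closure, from 0 (fully open) to 1 (shut). In form: dx dy dz ax ay az fingers; .... A call has 1 to 20 rows; each row shifts and turns the commanded pose from where the row before left it; what a row does not reach is not made up. A row lasts 1/8 s, in which the tool goes at most 62.5 mm and 10.7 degrees, less where a joint would pass 70% of its speed; a pose out of reach is approached as far as the arm can. A call is refused whole if a number of a shift passes 0.0625 or a number of a turn 10.7, either way. A call with a gripper value outside its range is refused whole. The fingers move at their own pace and stop on an object; FORCE is the grip in N (left out, the last holds). Time passes only in rows, so rows that do not move let the fingers close. It gives the time, the measured TCP pose, the force and the opening at its end, in the units of the state.
- state(): the state, without advancing time (a new reading comes with each control period).
- cams.get_image(name): name is "scene" or "top"; returns a dict with "color" (384x512x3 uint8, red, green, blue), "fx", "fy", "cx", "cy" (pixels), "world_to_cam" (4x4, takes a point from world to camera coordinates). Camera axes: x right, y up, looking along -z (the intrinsics and any distortion apply to the point x, -y, -z); pixel columns grow to the right and rows downward; lengths in m; the calibration is good to about 2 mm. A picture is of the moment at which its call begins. There is no depth.
- manip.finish_job(): hands the job in, once; it reports no verdict.
The state is a dict: "clock": time; "joints": joint angles; "joint_vel": joint speeds; "effort": joint torques, N m; "eef_pos": TCP position; "eef_rot": TCP orientation; "wrist_force": force on the tool from outside, world axes, zero at the start; "ft_torque": the same for the moment, N m; "width": opening from 0.0 (shut) to 1.0 (fully open).
Only numpy, scipy, OpenCV 4.12 (cv2) and the standard library are available. Lean on these libraries where they do the work, as an engineer would, in place of code of your own. Each camera call takes 0.05 s, during which the arm holds its last target. There are 200 camera calls.

## Task

Pull the red-knobbed retaining pin out of the chest's hasp staple, lay it in the yellow tray, and lift the chest's lid fully open. Take every bare-steel hub out of the chest, stand it flange down on the open front end of the feed track and slide it under the two hold-down rails, so that the hubs end up closed up against the yellow gate with no gaps between them. Then shut the lid of the empty chest, leaving the pin in the tray and the other things on the bench where they are.

Things in the scene. Friction and masses are not known exactly. Their poses are not given: they have to be found in the camera images.
- chest: blue steel chest, fixed, 180 mm (x) by 300 mm (y) by 90 mm high without the lid, walls and floor 5 mm. Origin: centre of its underside; z up, x from the front (robot side) to the hinge at the back, y to its left. A ledge on the left of its front carries the staple.
- staple (a point): centre of the staple's eye, chest (-0.110, 0.100, 0.108): an upright steel loop, top at chest z 0.125, eye 12 mm wide and 16 mm high, coming up through the slot of the hasp leaf, a steel plate fixed on the lid that reaches 42 mm in front of the chest, its top at chest z 0.103. The pin lies on the leaf, in the eye, along chest y.
- lid (a joint): the lid's hinge, rad: 0 shut, grows as the front edge is lifted, 1.57 upright, stop at 1.85. Stiff: the lid (180 x 300 x 8 mm) stays at the angle where it is left; about 6 N at the handle moves it. With the pin in the staple it cannot be lifted. Fully open: upright or beyond.
- lid_handle (a point): middle of the lid's black handle: round bar, 10 mm in diameter, 100 mm long along chest y, in the lid's plane 38 mm in front of its front edge, a 33 mm finger gap behind it. Swings 218 mm from the hinge line, at chest (-0.128, -0.030, 0.094) when shut. Can be gripped from above, fingers closing along chest x; the bar turns between the fingers.
- lid_hinge (a point): a point on the hinge line, at the middle of the chest's back upper edge, chest (0.090, 0, 0.094); the hinge line runs along chest y.
- pin: loose retaining pin, 50 g: steel shaft 8 mm in diameter, 88 mm long along its y, red round knob 24 mm in diameter, 36 mm long on its +y end. Origin: middle of the shaft, on its axis. At the start it lies in the staple along chest y, the knob beyond the chest's left wall; it draws out along chest +y, some 50 mm till its end is clear of the staple (pin origin over 50 mm from point staple).
- pin_knob (a point): centre of the pin's red knob, 62 mm along pin y from the pin's origin.
- tray: yellow open tray for the pin, fixed, 110 mm (its x) by 170 mm (its y) by 25 mm high, walls and floor 4 mm. Origin: centre of its underside.
- hub1: bare steel flanged hub, loose, about 0.7 kg, flange down on the chest floor at the start; None if absent (2 or 3 are there). Flange 88 mm in diameter, 12 mm thick; step 48 mm in diameter up to 16 mm; boss 36 mm in diameter up to the top at 62 mm. Origin: centre of the underside; z: the axis.
- hub2: bare steel flanged hub, loose, about 0.7 kg, flange down on the chest floor at the start; None if absent (2 or 3 are there). Flange 88 mm in diameter, 12 mm thick; step 48 mm in diameter up to 16 mm; boss 36 mm in diameter up to the top at 62 mm. Origin: centre of the underside; z: the axis.
- hub3: bare steel flanged hub, loose, about 0.7 kg, flange down on the chest floor at the start; None if absent (2 or 3 are there). Flange 88 mm in diameter, 12 mm thick; step 48 mm in diameter up to 16 mm; boss 36 mm in diameter up to the top at 62 mm. Origin: centre of the underside; z: the axis.
- track: aluminium feed track, fixed; its lane runs along +y to the gate, before a green press. Origin: mid-width, at the underside; z up. Floor 5 mm thick. y -0.212 to -0.107: open apron (flared guides at its end). y -0.107 to 0.180: walls 96 mm apart, a steel hold-down rail over each side, slot of 56 mm between; rails' underside 17 mm, top 22 mm above the floor. Three hubs fit.
- track_gate (a point): on the lane's centre line, on top of the floor, at the face of the yellow gate (50 mm high); track (0, 0.180, 0.005), axes as the track. The first hub is home at y = -0.044 from here, the next at -0.132, the third at -0.220.
- track_entry (a point): centre of the open apron on top of the floor (track (0, -0.160, 0.005)), where a hub can be set down.
- green_hub1: bystander: green painted hub of the same shape as the steel ones, behind the track; leave alone
- green_hub2: bystander: another green hub; leave alone
- ring_gauge: bystander: dark steel ring, 90 mm in diameter, 22 mm high; leave alone
- oil: bystander: orange-labelled tin 68 mm in diameter, 85 mm high; leave alone
- paint_can: bystander: can 90 mm in diameter, 110 mm high; leave alone
- wrench: bystander: wrench 170 mm long; leave alone
- brush: bystander: brush 180 mm long; leave alone
- carton: bystander: cardboard box 150 x 200 x 90 mm; leave alone
Mind the look-alikes: they are no part of the job. There is more than one size of the pin; the job needs the smaller.

How it is judged:
On the way, in this order (a step that is already met when the one before it is completed fails the run):
1. the pin is drawn clear of the staple while the lid is shut (distance between pin and staple above 0.05 m and value of joint lid below 0.08 rad), for 0.2 s.
2. the lid stands open (value of joint lid above 1.25 rad), for 0.2 s.
3. all hubs are under the rails, closed up against the gate (x of hub1 in the frame of track_gate between -0.008 and 0.008 m and z of hub1 in the frame of track_gate between -0.005 and 0.005 m and angle between each of hub1, hub2, hub3's own z axis and vertical below 0.1 rad and (y of hub1 in the frame of track_gate between -0.052 and -0.04 m or y of hub1 in the frame of track_gate between -0.146 and -0.128 m or y of hub1 in the frame of track_gate between -0.24 and -0.216 m) and x of hub2 in the frame of track_gate between -0.008 and 0.008 m and z of hub2 in the frame of track_gate between -0.005 and 0.005 m and (y of hub2 in the frame of track_gate between -0.052 and -0.04 m or y of hub2 in the frame of track_gate between -0.146 and -0.128 m or y of hub2 in the frame of track_gate between -0.24 and -0.216 m) and x of hub3 in the frame of track_gate between -0.008 and 0.008 m and z of hub3 in the frame of track_gate between -0.005 and 0.005 m and (y of hub3 in the frame of track_gate between -0.052 and -0.04 m or y of hub3 in the frame of track_gate between -0.146 and -0.128 m or y of hub3 in the frame of track_gate between -0.24 and -0.216 m) and (y of hub1 in the frame of track_gate between -0.052 and -0.04 m or y of hub2 in the frame of track_gate between -0.052 and -0.04 m or y of hub3 in the frame of track_gate between -0.052 and -0.04 m) and (y of hub1 in the frame of track_gate between -0.146 and -0.128 m or y of hub2 in the frame of track_gate between -0.146 and -0.128 m or y of hub3 in the frame of track_gate between -0.146 and -0.128 m)), for 0.2 s.
At the end, for the whole second after the job is handed in: Every hub stands flat in the track under the rails: the first within 8 mm of the gate, the second and third each with at most about 6 mm of gap before it; the pin lies in the tray, at rest; the lid is shut (within 0.06 rad) (all of step 3 and linear speed of each of hub1, hub2, hub3, pin below 0.02 m/s and x of pin in the frame of tray between -0.055 and 0.055 m and y of pin in the frame of tray between -0.085 and 0.085 m and x of pin_knob in the frame of tray between -0.055 and 0.055 m and y of pin_knob in the frame of tray between -0.085 and 0.085 m and z of pin_knob in the frame of tray below 0.025 m and z of pin in the frame of tray below 0.03 m and value of joint lid below 0.06 rad); the robot touches nothing.
It fails at once if the lid is forced up with the pin in the staple (value of joint lid above 0.15 rad and not (distance between pin and staple above 0.05 m)).
It fails at once if a bystander is shifted by more than 30 mm or knocked over (distance of any of green_hub1, green_hub2, ring_gauge, oil, paint_can, wrench, brush, carton from where it was at the start of the episode above 0.03 m or angle between any of green_hub1, green_hub2, oil, paint_can's own z axis and vertical above 0.4 rad).
Of hub1, hub2, hub3 only 2 to 3 are there at a start; the rules pass over those that are not, and their reading is None.
At some moment in a run one of hub1, hub2, hub3 may be knocked a few centimetres aside while the robot is not near it.
It also fails if it takes over 210 s, if anything falls off the work surface, if the arm or the gripper's body presses on something with over 40 N, if the wrist force passes 120 N, or if a joint passes its speed limit or range.

## Working session

There is one attempt and no reset: what is moved stays moved. The work goes in short steps, Python scripts to look and compute and a shell command to move; the robot and the scene stay as the last step left them, time stands still between calls to the robot, and variables do not carry over. Pictures are saved under pics/ and viewed, about 12 in all and at most 16, crops included, and the job is handed in when it is done.

```bash
ls; mkdir -p pics
cat > h.py <<'E'
import numpy as np, cv2
from rig import state, cams, manip
def shot(n):
    d=cams.get_image(n); return d
def save(d,f,crop=None,s=1):
    im=d["color"][:,:,::-1]
    if crop: im=im[crop[1]:crop[3],crop[0]:crop[2]]
    im=cv2.resize(im,None,fx=s,fy=s,interpolation=cv2.INTER_CUBIC); cv2.imwrite("pics/"+f,im)
def ray(d,u,v):
    M=np.array(d["world_to_cam"]);R=M[:3,:3];t=M[:3,3]
    c=np.array([(u-d["cx"])/d["fx"],-(v-d["cy"])/d["fy"],-1.])
    return -R.T@t, R.T@c
def onz(d,u,v,z):
    o,r=ray(d,u,v); return o+r*(z-o[2])/r[2]
def proj(d,p):
    M=np.array(d["world_to_cam"]); c=M[:3,:3]@np.array(p)+M[:3,3]
    return d["cx"]+d["fx"]*c[0]/-c[2], d["cy"]-d["fy"]*c[1]/-c[2]
def tri(d1,p1,d2,p2):
    o1,r1=ray(d1,*p1);o2,r2=ray(d2,*p2)
    s=np.linalg.lstsq(np.c_[r1,-r2],o2-o1,rcond=None)[0]
    a=o1+s[0]*r1;b=o2+s[1]*r2; return (a+b)/2,np.linalg.norm(a-b)
E
python3 - <<'E'
from h import *
for n in("scene","top"):
    d=shot(n); save(d,n+"0.png",s=1.55)
    print(n,{k:v for k,v in d.items() if k!="color"})
print(state())
E
```

```text
pics
scene {'fx': 357.9166794401152, 'fy': 357.9166794401152, 'cx': 251.88210975071343, 'cy': 185.53784289399402, 'world_to_cam': array([[-0.30726079,  0.95160874,  0.00562212,  0.29098682],
       [-0.54491674, -0.18078309,  0.81876933,  0.1927641 ],
       [ 0.78016444,  0.24851213,  0.57409509, -1.7326231 ],
       [ 0.        ,  0.        ,  0.        ,  1.        ]])}
top {'fx': 450.60161313072007, 'fy': 450.60161313072007, 'cx': 255.50819608335226, 'cy': 187.70805293330636, 'world_to_cam': array([[ 0.02235955, -0.99974545,  0.00301473, -0.11990234],
       [ 0.99796506,  0.02249964,  0.05966159, -0.55505658],
       [-0.05971423,  0.00167458,  0.99821411, -1.4322753 ],
       [ 0.        ,  0.        ,  0.        ,  1.        ]])}
{'clock': 0.1, 'joints': array([-1.34097666e+00,  2.41321885e-01,  3.86807756e-03,  1.33520448e+00,
        8.03007809e-06,  1.57077067e+00]), 'joint_vel': array([ 4.08945035e-04, -7.58307010e-04,  3.25380748e-03,  6.17537160e-05,
        2.03338678e-03, -4.36428616e-05]), 'effort': array([ 2.25124727e-04, -3.73138332e+01,  2.53010023e+01,  1.09108578e-02,
        1.36689746e-05,  1.32848506e-06]), 'eef_pos': array([ 0.11378551, -0.48635044,  0.25551329]), 'eef_rot': array([-3.14158458e+00,  1.86196340e-03, -1.34095100e+00]), 'wrist_force': array([-0.71535756, -0.01303132,  0.23440768]), 'ft_torque': array([-0.02320013,  0.00070421,  0.0580972 ]), 'width': 0.9978579851181811}
```

View pics/scene0.png

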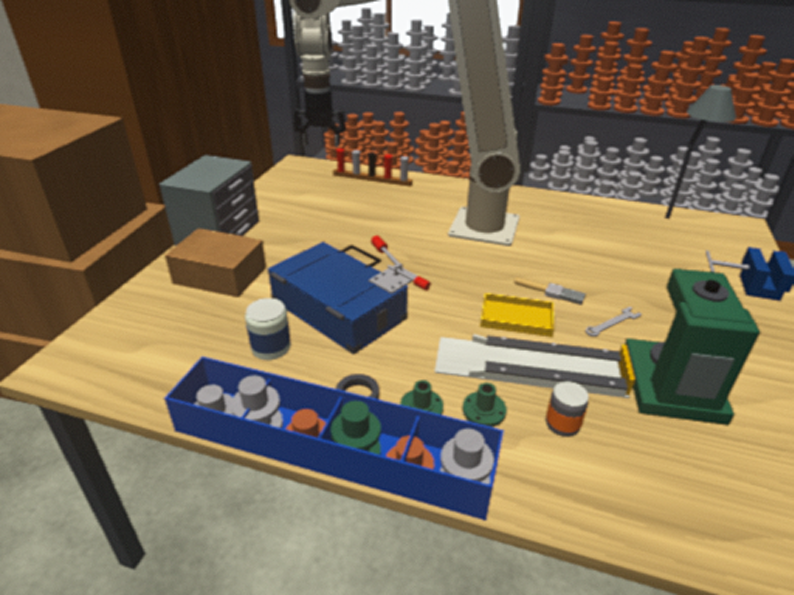

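View pics/top0.png

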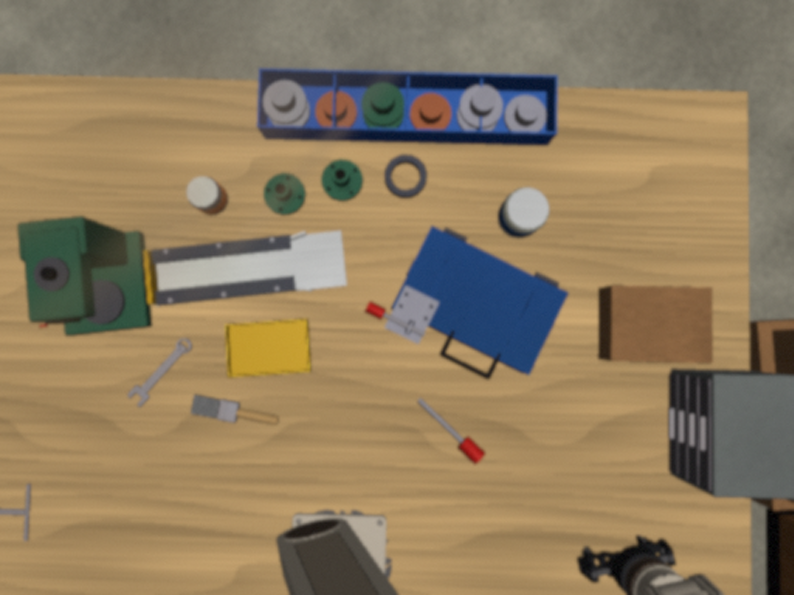

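The scene view shows the chest with the pin's red knob at zoomed (420,283), and a bigger pin lying on the bench at (380,243). The top view shows the chest lid with corners near (435,228), (567,292) and (528,374), and the handle at (468,358). It also has the knob at (376,310), the tray at (268,348), and the track from (150,275) to (345,260). The larger spare pin, at (450,430), is to be left alone.

```bash
cat > m.py <<'E'
from h import *
d=shot("top"); im=d["color"]; hsv=cv2.cvtColor(im,cv2.COLOR_RGB2HSV)
def blobs(lo,hi,a=30):
    m=cv2.inRange(hsv,lo,hi); n,l,s,c=cv2.connectedComponentsWithStats(m)
    return [(c[i],s[i],(l==i).astype(np.uint8)) for i in range(1,n) if s[i][4]>a]
def rect(m):
    c=max(cv2.findContours(m,0,2)[0],key=cv2.contourArea); r=cv2.minAreaRect(c); return r,cv2.boxPoints(r)
E
python3 - <<'E'
from m import *
for nm,lo,hi,z in [("blue",(100,120,40),(125,255,255),.098),("yel",(20,150,120),(32,255,255),.02),("red",(0,180,90),(6,255,255),.11),("red2",(174,180,90),(180,255,255),.11)]:
    for c,s,m in blobs(lo,hi):
        r,b=rect(m)
        print(nm,c.round(1),s[4],"ctr",onz(d,*r[0],z).round(4)); 
        if s[4]>150:
            print(np.array([onz(d,*p,z) for p in b]).round(4)[:,:2].tolist())
save(d,"c1.png",(215,140,375,250),5); save(d,"c2.png",(80,140,230,250),5)
e=shot("scene");save(e,"c3.png",(165,140,325,240),5)
E
```

```text
blue [297.4  68.8] 2650 ctr [ 0.9221 -0.1987  0.098 ]
[[0.8545, 0.0171], [0.9897, 0.0178], [0.9901, -0.4157], [0.8548, -0.414]]
blue [203.6  65.4] 195 ctr [0.9252 0.0538 0.098 ]
[[0.978, 0.0862], [0.9794, 0.0244], [0.8727, 0.0215], [0.8713, 0.083]]
blue [312.8 193. ] 5116 ctr [ 0.5403 -0.2711  0.098 ]
[[0.5221, -0.0999], [0.6838, -0.1748], [0.5585, -0.4426], [0.3985, -0.3662]]
yel [ 95.2 179.3] 114 ctr [0.574  0.4074 0.02  ]
yel [172.3 224.2] 1864 ctr [0.4348 0.1557 0.02  ]
[[0.482, 0.2476], [0.4975, 0.0749], [0.3878, 0.0643], [0.3725, 0.2362]]
red [241.8 199.7] 62 ctr [ 0.5153 -0.0666  0.11  ]
red [303.9 290.2] 126 ctr [ 0.2511 -0.258   0.11  ]
```

View pics/c1.png

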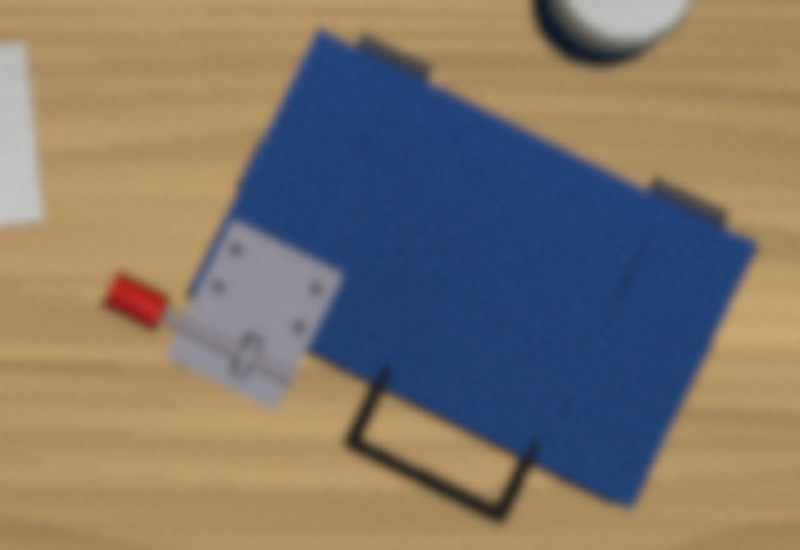

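View pics/c2.png

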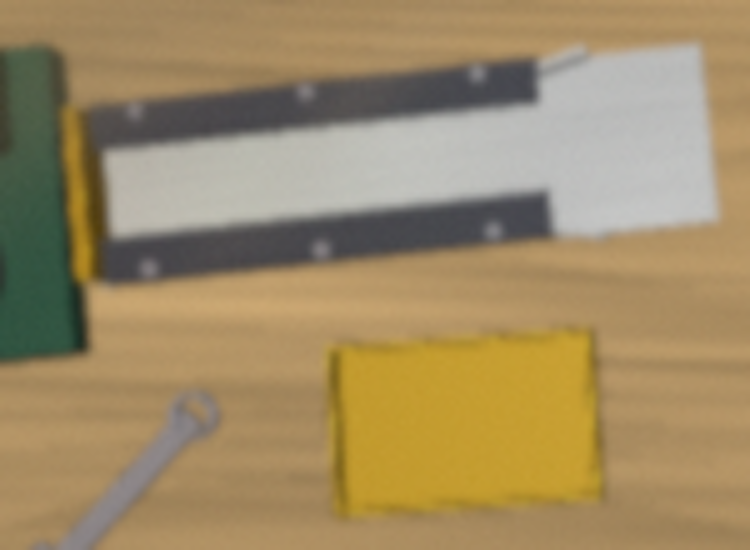

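Crop c1 shows the staple at (247,355), the knob at (135,300), and the handle bar from (352,440) to (500,515). Crop c2 shows the slot edges running (105,150)–(537,103) and (108,240)–(548,192). The apron end is (700,42)–(718,220) and the gate is at x≈90.

Run:
```python
from m import *
f=lambda u,v,o,z:onz(d,(u+.5)/5-.5+o[0],(v+.5)/5-.5+o[1],z)
A=(215,140);B=(80,140)
print("staple",f(247,352,A,.117).round(4),"handle",f(352,440,A,.094).round(4),f(500,515,A,.094).round(4),"knob",f(135,300,A,.107).round(4))
a,b,c,e=[f(u,v,B,.027) for u,v in((105,150),(537,103),(108,240),(548,192))]
print("slot w",np.linalg.norm(a-c),np.linalg.norm(b-e),"mid gate",((a+c)/2).round(4),"mid entry",((b+e)/2).round(4),np.linalg.norm((a+c)/2-(b+e)/2))
print("yaw",np.degrees(np.arctan2(-(a-b)[0],(a-b)[1])),np.degrees(np.arctan2(-(c-e)[0],(c-e)[1])))
g,h=f(700,42,B,.005),f(718,220,B,.005);print("apron end",((g+h)/2).round(4),g,h)
t=[f(u,v,B,.025) for u,v in((330,345),(593,328),(603,498),(343,517))];print("tray",np.mean(t,0).round(4),[x.round(4)[:2] for x in t])
k=[f(u,v,A,.098) for u,v in((320,30),(757,245),(632,507))];print("lid",[x.round(4)[:2] for x in k], "ctr",((k[0]+k[2])/2).round(4),np.degrees(np.arctan2(*(k[0]-k[1])[[1,0]]))-90,np.linalg.norm(k[0]-k[1]),np.linalg.norm(k[2]-k[1]))
```

```text
staple [ 0.4856 -0.1341  0.117 ] handle [ 0.434  -0.1993  0.094 ] [ 0.3908 -0.2896  0.094 ] knob [ 0.5154 -0.0662  0.107 ]
slot w 0.05773808381192396 0.05768618138967807 mid gate [0.575  0.3869 0.027 ] mid entry [0.6118 0.1096 0.027 ] 0.27975022356500256
yaw 7.553636058295493 7.548635235318452
apron end [0.6273 0.005  0.005 ] [0.68525255 0.01243651 0.005     ] [ 0.56929265 -0.00238456  0.005     ]
tray [0.4357 0.1522 0.025 ] [array([0.4826, 0.2412]), array([0.4971, 0.0741]), array([0.3894, 0.0645]), array([0.3738, 0.229 ])]
lid [array([ 0.6831, -0.1749]), array([ 0.5576, -0.4428]), array([ 0.3976, -0.3686])] ctr [ 0.5403 -0.2717  0.098 ] -25.093077021674418 0.29587334061708515 0.17636084315349385
```

View pics/c3.png

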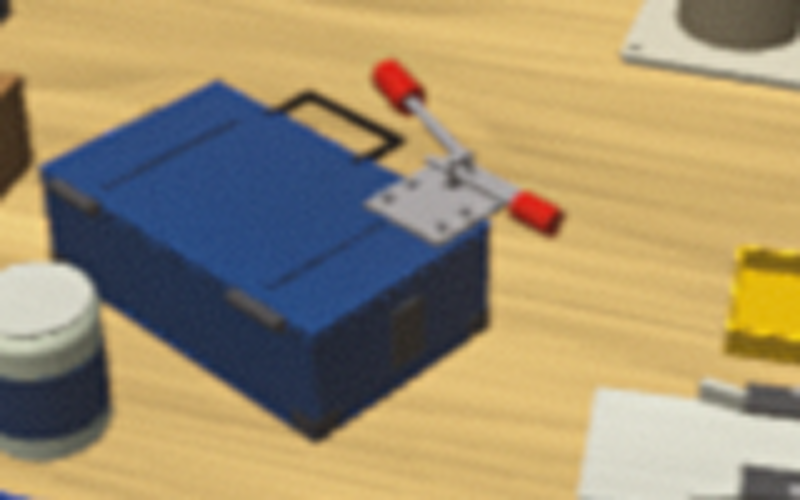

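The scene crop shows the small pin in the staple with its knob toward the tray. The bigger pin lies on the bench behind. Going above the knob now.

```bash
python3 -m crank '.0402 .042 0 0 0 5.18 .3;.0402 .042 0 0 0 5.18 .3;.0402 .042 0 0 0 5.18 .3;.0402 .042 0 0 0 5.18 .3;.0402 .042 0 0 0 5.18 .3;.0402 .042 0 0 0 5.18 .3;.0402 .042 0 0 0 5.18 .3;.0402 .042 0 0 0 5.18 .3;.0402 .042 0 0 0 5.18 .3;.0402 .042 0 0 0 5.18 .3;0 0 -.04 0 0 0 .3;0 0 -.035 0 0 0 .3;0 0 0 0 0 0 .3' 40
python3 - <<'E'
from m import *
save(d,"k1.png",(215,120,315,220),5)
s=state();print(s["joints"].round(3),s["eef_rot"].round(3))
E
```

```text
clock: 1.88
eef_pos: [0.5136, -0.0663, 0.1784]
eef_rot: [3.139, 0.007, -0.436]
wrist_force: [-0.4, 1.2, 0.4]
width: 0.703
[-0.129  0.326 -0.081  1.167 -0.     1.879] [ 3.141e+00  3.000e-03 -4.370e-01]
```

View pics/k1.png

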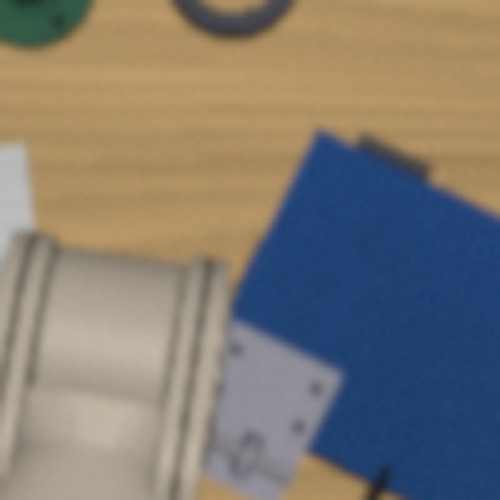

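The arm hides the knob in the top view. The pose matches the measurement, so I'll descend and grip.

```bash
python3 -m crank '.001 0 -.02 0 0 0 .3;0 0 -.02 0 0 0 .3;0 0 -.02 0 0 0 .3;0 0 0 0 0 0 .3;0 0 0 0 0 0 1;0 0 0 0 0 0 1;0 0 0 0 0 0 1;0 0 0 0 0 0 1;0 0 0 0 0 0 1;0 0 0 0 0 0 1' 40
python3 -c "
from m import *
e=shot('scene');save(e,'k2.png',(215,130,315,230),5)"
```

```text
clock: 3.18
eef_pos: [0.5169, -0.0668, 0.1218]
eef_rot: [-3.142, -0.0, -0.437]
wrist_force: [-0.8, 1.4, 8.6]
width: 0.26
```

View pics/k2.png

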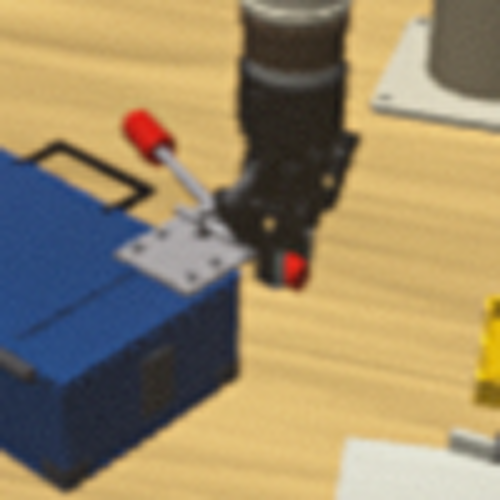

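Red knob is held between the fingers at (293,270), width about 22 mm. Drawing it out along chest +y.

```bash
python3 -m crank '0 0 .002 0 0 0 1;.0042 .0091 0 0 0 0 1;.0042 .0091 0 0 0 0 1;.0042 .0091 0 0 0 0 1;.0042 .0091 0 0 0 0 1;.0042 .0091 0 0 0 0 1;.0042 .0091 0 0 0 0 1;.0042 .0091 0 0 0 0 1;.0042 .0091 0 0 0 0 1;0 0 0 0 0 0 1;0 0 0 0 0 0 1'
python3 -c "
from m import *
e=shot('scene');save(e,'k3.png',(215,130,315,230),5)"
```

```text
clock: 4.65
eef_pos: [0.5503, 0.0059, 0.1232]
eef_rot: [3.141, 0.0, -0.437]
wrist_force: [-1.0, -0.6, -0.0]
width: 0.268
```

View pics/k3.png

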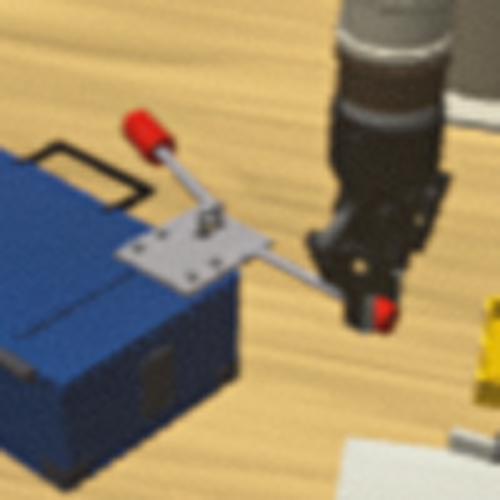

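The pin is fully out; the empty staple shows at (210,215). Next, carry it to the tray.

```bash
python3 -m crank '0 0 .05 0 0 0 1;-.0149 .0238 0 0 0 3.75 1;-.0149 .0238 0 0 0 3.75 1;-.0149 .0238 0 0 0 3.75 1;-.0149 .0238 0 0 0 3.75 1;-.0149 .0238 0 0 0 3.75 1;-.0149 .0238 0 0 0 3.75 1;-.0149 .0238 0 0 0 3.75 1;-.0149 .0238 0 0 0 3.75 1;0 0 -.045 0 0 0 1;0 0 -.045 0 0 0 1;0 0 -.015 0 0 0 1;0 0 0 0 0 0 1;0 0 0 0 0 0 1'
python3 -c "
from m import *
e=shot('scene');save(e,'k4.png',(255,130,395,250),5)"
```

```text
clock: 6.5
eef_pos: [0.4321, 0.1965, 0.0692]
eef_rot: [-3.141, -0.002, 0.086]
wrist_force: [0.4, 0.3, 0.6]
width: 0.266
```

View pics/k4.png

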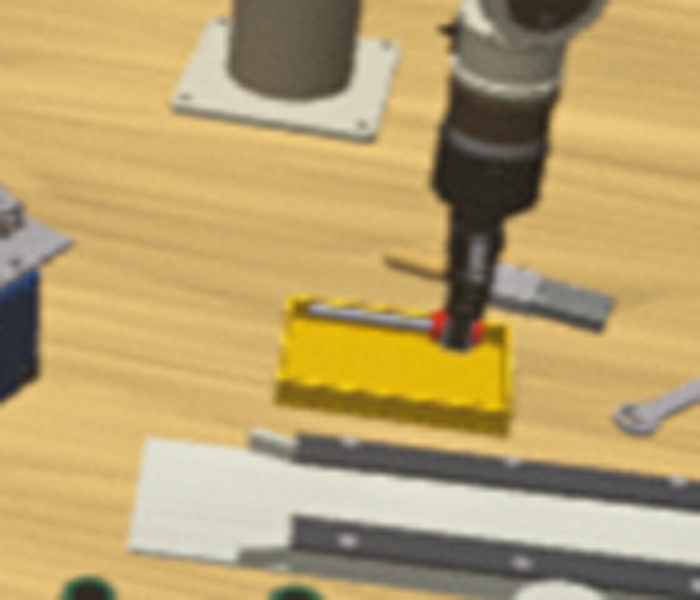

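The pin hangs level over the tray, along its length. Lower and release.

```bash
python3 -m crank '0 0 -.02 0 0 0 1;0 0 -.01 0 0 0 1;0 0 -.004 0 0 0 1;0 0 0 0 0 0 1;0 0 0 0 0 0 .55;0 0 0 0 0 0 .55;0 0 0 0 0 0 .55;0 0 0 0 0 0 .55;0 0 .03 0 0 0 .55;0 0 .05 0 0 0 .55;0 0 .06 0 0 0 .55;-.01 -.05 .02 0 0 0 .6;-.01 -.05 0 0 0 0 .6'; python3 -c "
from m import *
save(d,'k5.png',(130,180,250,260),5)
for c,s,m in blobs((0,150,80),(8,255,255)): print(c,s[4],onz(d,*c,.016))"
```

```text
clock: 8.22
eef_pos: [0.4126, 0.096, 0.1967]
eef_rot: [-3.141, -0.006, 0.089]
wrist_force: [1.0, -0.5, 0.0]
width: 0.396
[304.06164384 290.12328767] 146 [ 0.23542672 -0.26883211  0.016     ]
```

View pics/k5.png

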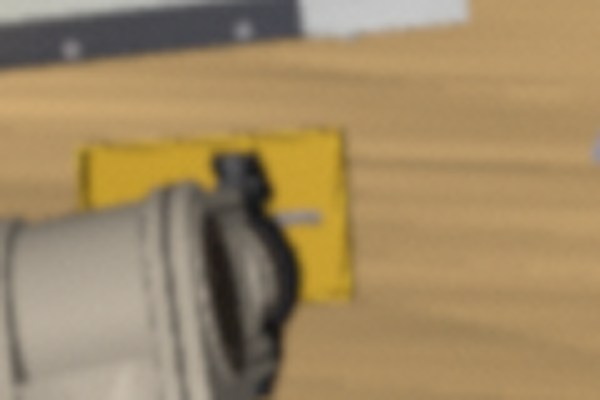

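The shaft's end lies on the tray floor at (298,217). Now to the lid handle at (0.4124, -0.2445), yaw -25°.

```bash
python3 -m crank '0 -.0426 0 0 0 -3.76 .6;0 -.0426 0 0 0 -3.76 .6;0 -.0426 0 0 0 -3.76 .6;0 -.0426 0 0 0 -3.76 .6;0 -.0426 0 0 0 -3.76 .6;0 -.0426 0 0 0 -3.76 .6;0 -.0426 0 0 0 -3.76 .6;0 -.0426 0 0 0 -3.76 .6;0 0 -.05 0 0 0 .6;0 0 0 0 0 0 .6;0 0 0 0 0 0 .6'; python3 -c "
from m import *
e=shot('scene');save(e,'k6.png',(160,110,280,230),5)
for c,s,m in blobs((0,150,80),(8,255,255)): print(c,s[4],onz(d,*c,.016))
save(d,'k6b.png',(130,180,250,260),5)"
```

```text
clock: 9.65
eef_pos: [0.4116, -0.2442, 0.1451]
eef_rot: [-3.142, 0.0, -0.438]
wrist_force: [0.7, -0.4, 0.2]
width: 0.397
[160.43859649 224.45614035] 57 [0.43302973 0.19408174 0.016     ]
```

View pics/k6.png

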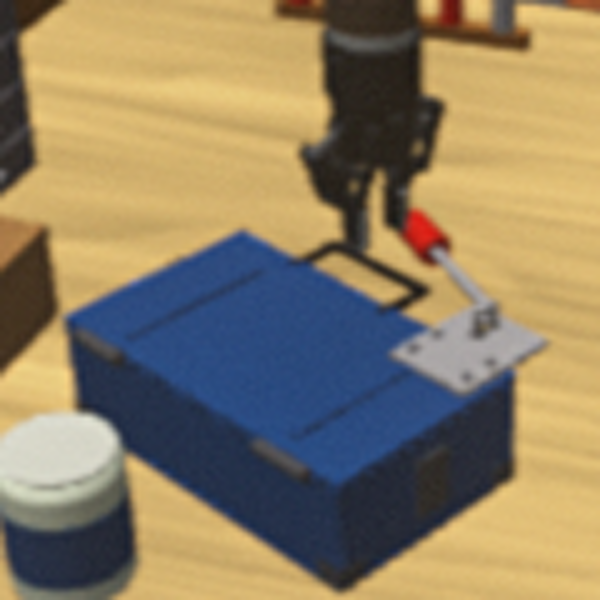

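The open fingers straddle the handle's line above (365,255), and the knob is at (0.433, 0.194) in the tray. Descend and grip the bar.

```bash
python3 -m crank '0 0 -.02 0 0 0 .6;0 0 -.015 0 0 0 .6;0 0 -.01 0 0 0 .6;0 0 0 0 0 0 .6;0 0 0 0 0 0 1;0 0 0 0 0 0 1;0 0 0 0 0 0 1;0 0 0 0 0 0 1' 30
python3 - <<'E'
import numpy as np
hx=np.array([.9063,-.4226]);r=.218
for t in np.arange(0,1.66,.1): print(round(t,2),(hx*r*(1-np.cos(t))).round(4),(r*np.sin(t)).round(4))
E
```

```text
clock: 10.75
eef_pos: [0.4104, -0.244, 0.1]
eef_rot: [-3.142, 0.002, -0.438]
wrist_force: [-3.9, 1.5, 5.5]
width: 0.103
0.0 [ 0. -0.] 0.0
0.1 [ 0.001  -0.0005] 0.0218
0.2 [ 0.0039 -0.0018] 0.0433
0.3 [ 0.0088 -0.0041] 0.0644
0.4 [ 0.0156 -0.0073] 0.0849
0.5 [ 0.0242 -0.0113] 0.1045
0.6 [ 0.0345 -0.0161] 0.1231
0.7 [ 0.0465 -0.0217] 0.1404
0.8 [ 0.0599 -0.0279] 0.1564
0.9 [ 0.0748 -0.0349] 0.1708
1.0 [ 0.0908 -0.0424] 0.1834
1.1 [ 0.108  -0.0503] 0.1943
1.2 [ 0.126  -0.0587] 0.2032
1.3 [ 0.1447 -0.0675] 0.2101
1.4 [ 0.164  -0.0765] 0.2148
1.5 [ 0.1836 -0.0856] 0.2175
1.6 [ 0.2033 -0.0948] 0.2179
```

Bar gripped (about 9 mm). Swing the lid in two parts, checking force.

```bash
python3 -m crank '.001 -.0005 .0218 0 0 0 1;.0029 -.0013 .0215 0 0 0 1;.0049 -.0023 .0211 0 0 0 1;.0068 -.0032 .0205 0 0 0 1;.0086 -.004 .0196 0 0 0 1;.0103 -.0048 .0186 0 0 0 1;0 0 0 0 0 0 1'
```

```text
clock: 11.62
eef_pos: [0.4435, -0.2595, 0.2234]
eef_rot: [3.142, 0.005, -0.438]
wrist_force: [-8.9, 4.2, 8.9]
width: 0.104
```

```bash
python3 -m crank '.012 -.0056 .0173 0 0 0 1;.0134 -.0062 .016 0 0 0 1;.0149 -.007 .0144 0 0 0 1;.016 -.0075 .0126 0 0 0 1;.0172 -.0079 .0109 0 0 0 1;.018 -.0084 .0089 0 0 0 1;.0187 -.0088 .0069 0 0 0 1;.0193 -.0089 .0047 0 0 0 1;.0196 -.0091 .0027 0 0 0 1;.0197 -.0092 .0004 0 0 0 1;0 0 0 0 0 0 1;0 0 0 0 0 0 1'; python3 -c "
from m import *
print(state()['joints'].round(3))"
```

```text
clock: 13.12
eef_pos: [0.6161, -0.3402, 0.3189]
eef_rot: [3.141, -0.006, -0.438]
wrist_force: [3.7, -2.2, 4.5]
width: 0.103
[-0.504  0.702  0.89   1.754 -0.     1.505]
```

```bash
python3 -m crank '0 0 0 0 0 0 .6;0 0 0 0 0 0 .6;0 0 0 0 0 0 .6;0 0 .03 0 0 0 .6;0 0 .03 0 0 0 .6;-.05 .025 .0 0 0 0 .5;-.05 .025 0 0 0 0 .4;-.05 .025 0 0 0 0 .4;-.05 .025 0 0 0 0 .4;-.05 .025 0 0 0 0 .4;-.05 .025 0 0 0 0 .4;-.05 .025 0 0 0 0 .4;0 0 0 0 0 0 .4'; python3 -c "
from m import *
save(d,'l1.png',(215,120,375,250),5)
e=shot('scene');save(e,'l1s.png',(150,90,320,240),4)"
```

```text
clock: 14.8
eef_pos: [0.2775, -0.1706, 0.38]
eef_rot: [3.141, -0.001, -0.439]
wrist_force: [0.2, -0.7, 0.2]
width: 0.6
```

View pics/l1.png

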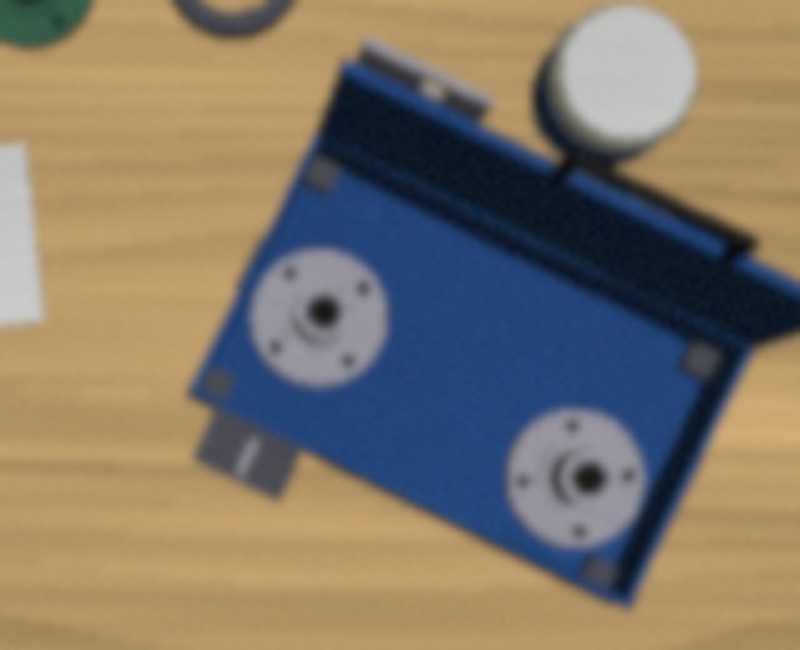

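Two hubs show in the open chest, with flange centres near crop (319,318) and (577,478). The lid is leaning just beyond upright.

```bash
cat > hubs.py <<'E'
from m import *
g=(cv2.inRange(hsv,(0,0,110),(180,60,255)))
def hubs():
    out=[]
    for c,s,m in blobs((100,0,95),(180,75,255),250):
        if c[0]<225 or c[0]>360 or c[1]<140: continue
        ct=max(cv2.findContours(m,0,2)[0],key=cv2.contourArea); (q,r)=cv2.minEnclosingCircle(ct); out.append((np.array(q),r,s[4]))
    return out
E
python3 - <<'E'
from hubs import *
C=np.array([.540,-.2715]);a=np.radians(-25);R=np.array([[np.cos(a),-np.sin(a)],[np.sin(a),np.cos(a)]])
for q,r,s in hubs():
    p=onz(d,*q,.017);print(q.round(1),round(r,1),s,p.round(4),"chest",(R.T@(p[:2]-C)).round(4))
f=lambda u,v,z:onz(d,(u+.5)/5-.5+215,(v+.5)/5-.5+120,z)
for fl,ho in(((319,318),(323,312)),((577,478),(590,478))):
    print(f(*fl,.017).round(4),f(*ho,.067).round(4),(R.T@(f(*fl,.017)[:2]-C)).round(4))
E
```

```text
[278.3 182.9] 13.9 575 [ 0.5747 -0.1804  0.017 ] chest [-0.007   0.0972]
[329.7 215.3] 14.2 585 [ 0.4743 -0.3472  0.017 ] chest [-0.0275 -0.0964]
[ 0.5738 -0.1807  0.017 ] [ 0.574  -0.1805  0.067 ] [-0.0077  0.0965]
[ 0.4747 -0.3481  0.017 ] [ 0.4748 -0.3477  0.067 ] [-0.0268 -0.097 ]
```

```bash
python3 -m crank '.0494 -.0016 0 0 0 0 .4;.0494 -.0016 0 0 0 0 .4;.0494 -.0016 -.03 0 0 0 .4;.0494 -.0016 -.03 0 0 0 .4;.0494 -.0016 -.03 0 0 0 .4;.0494 -.0016 -.03 0 0 0 .4;0 0 -.05 0 0 0 .4;0 0 -.05 0 0 0 .4;0 0 -.05 0 0 0 .4;0 0 0 0 0 0 .4;0 0 0 0 0 0 .4'
```

```text
clock: 16.32
eef_pos: [0.5785, -0.1823, 0.11]
eef_rot: [-3.141, -0.001, -0.438]
wrist_force: [1.0, 0.1, 0.9]
width: 0.601
```

```bash
python3 -m crank '-.0045 .0018 -.01 0 0 0 .4;0 0 -.02 0 0 0 .4;0 0 -.019 0 0 0 .4;0 0 0 0 0 0 .4;0 0 0 0 0 0 1;0 0 0 0 0 0 1;0 0 0 0 0 0 1;0 0 0 0 0 0 1;0 0 0 0 0 0 1' 60; python3 -c "
from rig import state
s=state();print(s['wrist_force'],s['ft_torque'])"
```

```text
clock: 17.45
eef_pos: [0.5734, -0.1804, 0.0621]
eef_rot: [-3.141, -0.003, -0.438]
wrist_force: [-1.7, 0.1, 6.2]
width: 0.404
[-1.72269093  0.14052182  6.23153661] [ 0.23535152  0.52928479 -0.00777002]
```

```bash
python3 -m crank '0 0 .02 0 0 0 1;0 0 .05 0 0 0 1;0 0 .05 0 0 0 1;0 0 .03 0 0 0 1;.0066 .0339 0 0 0 4.64 1;.0066 .0339 0 0 0 4.64 1;.0066 .0339 0 0 0 4.64 1;.0066 .0339 0 0 0 4.64 1;.0066 .0339 0 0 0 4.64 1;.0066 .0339 0 0 0 4.64 1;.0066 .0339 0 0 0 4.64 1;0 0 -.05 0 0 0 1;0 0 -.06 0 0 0 1;0 0 0 0 0 0 1;0 0 0 0 0 0 1'; python3 -c "
from m import *
e=shot('scene');save(e,'t1.png',(240,180,420,290),4)
s=state();print(s['wrist_force'],s['ft_torque'],s['eef_rot'])"
```

```text
clock: 19.32
eef_pos: [0.6192, 0.0572, 0.1004]
eef_rot: [-3.142, -0.0, 0.128]
wrist_force: [1.0, 0.6, -6.5]
width: 0.402
[ 0.2637253  -1.13572922 -6.75377317] [ 0.02501765 -0.00182963 -0.02989039] [ 3.14138654 -0.00588385  0.1283396 ]
```

View pics/t1.png

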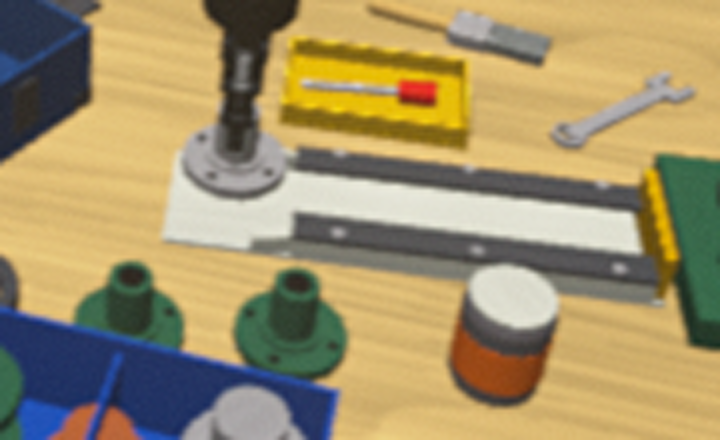

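Hub is level over the apron, in line with the lane at (235,165); the pin lies in the tray. Lower it, then slide it in.

```bash
python3 -m crank '0 0 -.02 0 0 0 1;0 0 -.012 0 0 0 1;0 0 -.005 0 0 0 1;0 0 0 0 0 0 1;-.0013 .0099 0 0 0 0 1;-.0013 .0099 0 0 0 0 1;-.0013 .0099 0 0 0 0 1;-.0013 .0099 0 0 0 0 1;0 0 0 0 0 0 1'; python3 -c "
from rig import state
s=state();print(s['wrist_force'],s['ft_torque'],s['eef_rot'])"
```

```text
clock: 20.55
eef_pos: [0.6134, 0.098, 0.0633]
eef_rot: [-3.141, -0.0, 0.13]
wrist_force: [0.3, -0.7, -8.0]
width: 0.403
[ 0.29169485 -0.66215779 -8.00405357] [-0.05126695  0.02952342 -0.00680911] [-3.14149162e+00 -2.42891717e-05  1.30354411e-01]
```

```bash
python3 -m crank '-.0017 .0129 -.0005 0 0 0 1;-.0017 .0129 0 0 0 0 1;-.0017 .0129 0 0 0 0 1;-.0017 .0129 0 0 0 0 1;-.0017 .0129 0 0 0 0 1;-.0017 .0129 0 0 0 0 1;0 0 0 0 0 0 1'; python3 -m crank '-.0017 .0129 0 0 0 0 1;-.0017 .0129 0 0 0 0 1;-.0017 .0129 0 0 0 0 1;-.0017 .0129 0 0 0 0 1;-.0017 .0129 0 0 0 0 1;-.0017 .0129 0 0 0 0 1;-.0017 .0129 0 0 0 0 1;0 0 0 0 0 0 1'
```

```text
clock: 21.42
eef_pos: [0.6031, 0.1755, 0.0628]
eef_rot: [-3.141, -0.0, 0.13]
wrist_force: [0.4, -0.4, -8.0]
width: 0.403
clock: 22.42
eef_pos: [0.5912, 0.2658, 0.0628]
eef_rot: [-3.141, -0.0, 0.13]
wrist_force: [-0.8, -0.2, -7.8]
width: 0.403
```

```bash
python3 -m crank '0 0 0 0 0 0 .4;0 0 0 0 0 0 .4;0 0 0 0 0 0 .4;0 0 0 0 0 0 .4;0 0 .03 0 0 0 .4;0 0 .05 0 0 0 .4;0 0 .05 0 0 0 .4;0 0 .05 0 0 0 .4;-.03 -.045 0 0 0 -5 .4;-.03 -.045 0 0 0 -5 .4;-.03 -.045 0 0 0 -5 .4;-.03 -.045 0 0 0 -5 .4;-.03 -.045 0 0 0 -5 .4;-.03 -.045 0 0 0 -5 .4;0 0 0 0 0 0 .4;0 0 0 0 0 0 .4'
python3 - <<'E'
from hubs import *
for q,r,s in hubs(): print(q.round(1),round(r,1),onz(d,*q,.017).round(4))
print(state()["eef_rot"])
save(d,"t2.png",(60,110,380,260),2.4)
E
```

```text
clock: 24.42
eef_pos: [0.4119, -0.0057, 0.2433]
eef_rot: [-3.141, -0.002, -0.396]
wrist_force: [0.5, -0.7, 0.7]
width: 0.602
[329.9 215.2] 14.4 [ 0.4746 -0.3478  0.017 ]
[-3.14082415e+00 -1.22116808e-03 -3.94546542e-01]
```

View pics/t2.png

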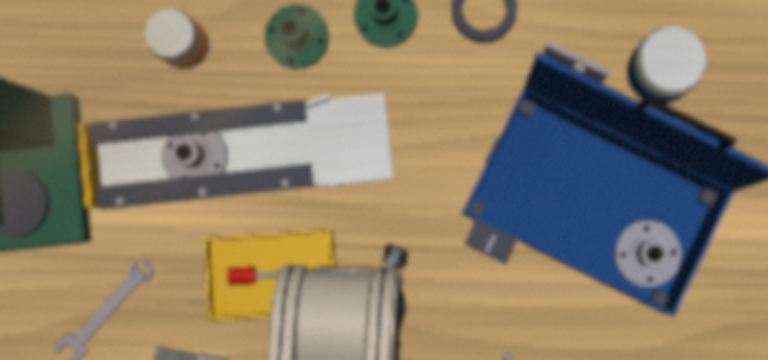

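Hub 1 sits under the rails at (195,155), the pin is in the tray, and hub 2 is still at (647,252) in the chest. Fetching it now.

```bash
python3 -m crank '.009 -.0489 0 0 0 -.35 .4;.009 -.0489 0 0 0 -.35 .4;.009 -.0489 0 0 0 -.35 .4;.009 -.0489 0 0 0 -.35 .4;.009 -.0489 0 0 0 -.35 .4;.009 -.0489 0 0 0 -.35 .4;.009 -.0489 0 0 0 -.35 .4;0 0 -.05 0 0 0 .4;0 0 -.05 0 0 0 .4;0 0 -.03 0 0 0 .4;0 0 0 0 0 0 .4;0 0 0 0 0 0 .4'
python3 -c "
from hubs import *
for q,r,s in hubs(): print(q.round(1),round(r,1),onz(d,*q,.017).round(4))"
```

```text
clock: 25.98
eef_pos: [0.476, -0.3479, 0.1138]
eef_rot: [3.141, -0.002, -0.436]
wrist_force: [-0.2, -1.0, 0.4]
width: 0.603
[329. 215.] 13.6 [ 0.4753 -0.3449  0.017 ]
```

```bash
python3 -m crank '-.0015 0 -.012 0 0 0 .4;0 0 -.02 0 0 0 .4;0 0 -.02 0 0 0 .4;0 0 0 0 0 0 .4;0 0 0 0 0 0 1;0 0 0 0 0 0 1;0 0 0 0 0 0 1;0 0 0 0 0 0 1;0 0 0 0 0 0 1;0 0 .02 0 0 0 1;0 0 0 0 0 0 1;0 0 0 0 0 0 1' 60; python3 -c "
from rig import state
s=state();print(s['wrist_force'],s['ft_torque'])"
```

```text
clock: 27.52
eef_pos: [0.472, -0.3471, 0.079]
eef_rot: [-3.141, 0.003, -0.438]
wrist_force: [0.8, 0.8, -7.5]
width: 0.402
[ 0.754539    0.76642064 -7.49118508] [0.01431518 0.03746589 0.00831023]
```

```bash
python3 -m crank '0 0 .04 0 0 0 1;0 0 .05 0 0 0 1;0 0 .04 0 0 0 1;.0185 .0505 0 0 0 4.08 1;.0185 .0505 0 0 0 4.08 1;.0185 .0505 0 0 0 4.08 1;.0185 .0505 0 0 0 4.08 1;.0185 .0505 0 0 0 4.08 1;.0185 .0505 0 0 0 4.08 1;.0185 .0505 0 0 0 4.08 1;.0185 .0505 0 0 0 4.08 1;0 0 -.05 0 0 0 1;0 0 -.06 0 0 0 1;0 0 0 0 0 0 1;0 0 0 0 0 0 1'; python3 -c "
from rig import state
s=state();print(s['wrist_force'],s['ft_torque'],s['eef_rot'])"
```

```text
clock: 29.4
eef_pos: [0.6217, 0.0561, 0.1014]
eef_rot: [3.142, -0.001, 0.132]
wrist_force: [1.3, -0.3, -5.8]
width: 0.406
[ 1.29146563 -0.28762548 -5.80675644] [-0.02253005 -0.10847128  0.03833384] [ 3.14154904e+00 -7.52163581e-04  1.31697887e-01]
```

```bash
python3 -m crank '-.002 0 -.02 0 0 0 1;0 0 -.015 0 0 0 1;0 0 -.004 0 0 0 1;0 0 0 0 0 0 1;0 0 0 0 0 0 1'; python3 -m crank '0 0 -.002 0 0 0 1;0 0 0 0 0 0 1;0 0 0 0 0 0 1'
```

```text
clock: 30.02
eef_pos: [0.6197, 0.0562, 0.0628]
eef_rot: [3.142, -0.002, 0.132]
wrist_force: [0.2, -0.3, -7.1]
width: 0.403
clock: 30.4
eef_pos: [0.6199, 0.0562, 0.0615]
eef_rot: [3.141, -0.003, 0.132]
wrist_force: [-1.4, 0.0, 5.7]
width: 0.406
```

Contact with the floor; ease up 1 mm and slide.

```bash
python3 -m crank '-.0013 .0099 .001 0 0 0 1;-.0013 .0099 0 0 0 0 1;-.0013 .0099 0 0 0 0 1;-.0013 .0099 0 0 0 0 1;-.0013 .0099 0 0 0 0 1;-.0013 .0099 0 0 0 0 1;-.0013 .0099 0 0 0 0 1;-.0013 .0099 0 0 0 0 1;-.0013 .0099 0 0 0 0 1;-.0013 .0099 0 0 0 0 1;0 0 0 0 0 0 1'; python3 -m crank '-.0013 .0099 0 0 0 0 1;-.0013 .0099 0 0 0 0 1;-.0013 .0099 0 0 0 0 1;-.0013 .0099 0 0 0 0 1;-.0013 .0099 0 0 0 0 1;-.0013 .0099 0 0 0 0 1;-.0013 .0099 0 0 0 0 1;0 0 0 0 0 0 1'
```

```text
clock: 31.78
eef_pos: [0.6064, 0.1568, 0.0615]
eef_rot: [-3.14, -0.002, 0.133]
wrist_force: [1.2, -0.4, 4.0]
width: 0.404
clock: 32.78
eef_pos: [0.5976, 0.2234, 0.0615]
eef_rot: [3.139, -0.002, 0.131]
wrist_force: [1.2, -6.1, 5.8]
width: 0.402
```

```bash
python3 -m crank '-.0013 .0099 0 0 0 0 1;-.0013 .0099 0 0 0 0 1;-.0013 .0099 0 0 0 0 1;0 0 0 0 0 0 1;0 0 0 0 0 0 1'; python3 -m crank '-.0005 .004 0 0 0 0 1;-.0005 .004 0 0 0 0 1;0 0 0 0 0 0 1;0 0 0 0 0 0 1'
```

```text
clock: 33.4
eef_pos: [0.5937, 0.253, 0.0615]
eef_rot: [3.139, -0.002, 0.131]
wrist_force: [0.7, -6.6, 5.8]
width: 0.406
clock: 33.9
eef_pos: [0.5929, 0.2596, 0.0616]
eef_rot: [3.137, -0.001, 0.13]
wrist_force: [1.8, -9.6, 6.2]
width: 0.408
```

```bash
python3 -m crank '-.0004 .003 0 0 0 0 1;0 0 0 0 0 0 1;0 0 0 0 0 0 1'; python3 -m crank '-.0004 .003 0 0 0 0 1;0 0 0 0 0 0 1;0 0 0 0 0 0 1'
```

```text
clock: 34.28
eef_pos: [0.5925, 0.2622, 0.0616]
eef_rot: [3.136, -0.001, 0.129]
wrist_force: [1.6, -9.3, 6.6]
width: 0.407
clock: 34.65
eef_pos: [0.5924, 0.2631, 0.0618]
eef_rot: [3.132, -0.001, 0.128]
wrist_force: [1.4, -14.8, 9.6]
width: 0.401
```

Force climbs at y = -0.132 from the gate: the row is closed up. Ease off, release, rise.

```bash
python3 -m crank '0 -.002 0 0 0 0 1;0 0 0 0 0 0 .4;0 0 0 0 0 0 .4;0 0 0 0 0 0 .4;0 0 0 0 0 0 .4;0 0 .03 0 0 0 .4;0 0 .05 0 0 0 .4;0 0 .05 0 0 0 .4;0 0 .05 0 0 0 .4;-.04 -.045 0 0 0 -5 .4;-.04 -.045 0 0 0 -5 .4;-.04 -.045 0 0 0 -5 .4;-.04 -.045 0 0 0 -5 .4;-.04 -.045 0 0 0 -5 .6;-.04 -.045 0 0 0 -5 .6;0 0 0 0 0 0 .6;0 0 0 0 0 0 .6'
python3 - <<'E'
from hubs import *
print(state()["eef_rot"])
big=cv2.resize(d["color"][140:205,85:240,::-1],None,fx=5,fy=5,interpolation=cv2.INTER_CUBIC); cv2.imwrite("pics/t3.png",big)
E
```

```text
clock: 36.78
eef_pos: [0.3518, -0.0038, 0.2413]
eef_rot: [-3.14, -0.002, -0.392]
wrist_force: [0.3, 0.1, -0.0]
width: 0.396
[-3.14061947e+00 -1.37927615e-03 -3.90923903e-01]
```

View pics/t3.png

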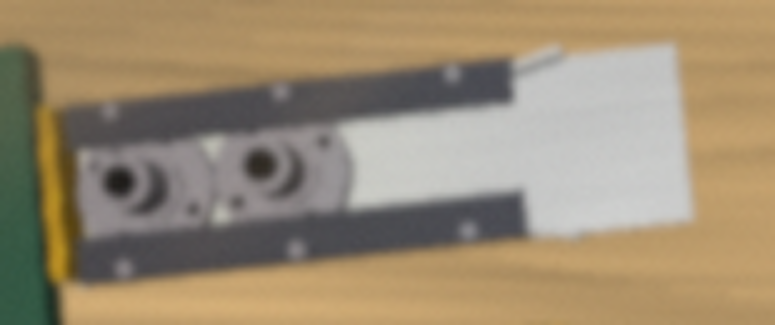

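Both hubs are closed up against the gate, with holes at (120,182) and (262,165) and flanges touching. Now go above the lid handle.

```bash
python3 - <<'E'
from h import *
d=shot("top"); G=np.array([.575,.394]);a=np.radians(7.55)
for u,v in((120,182),(262,165)):
    p=onz(d,(u+.5)/5-.5+85,(v+.5)/5-.5+140,.067)[:2]-G; print(p@[np.cos(a),np.sin(a)],p@[-np.sin(a),np.cos(a)])
E
python3 -m crank '0 0 .05 0 0 0 .6;0 0 .05 0 0 0 .6;0 0 .04 0 0 0 .6;.033 -.042 0 0 0 -.33 .6;.033 -.042 0 0 0 -.33 .6;.033 -.042 0 0 0 -.33 .6;.033 -.042 0 0 0 -.33 .6;.033 -.042 0 0 0 -.33 .6;.033 -.042 0 0 0 -.33 .6;.033 -.042 0 0 0 -.33 .6;.033 -.042 0 0 0 -.33 .6;0 0 0 0 0 0 .6;0 0 0 0 0 0 .6'
```

```text
-0.00014044883024895714 -0.04472513292069906
0.0008150783921566881 -0.13332863020762253
clock: 38.5
eef_pos: [0.6102, -0.3293, 0.3802]
eef_rot: [-3.141, 0.003, -0.435]
wrist_force: [-0.5, 0.6, -0.1]
width: 0.4
```

Hubs measure y = -0.0447 and -0.1333. Correct, descend, grip.

```bash
python3 -m crank '.006 -.011 0 0 0 0 .6;0 0 -.02 0 0 0 .6;0 0 0 0 0 0 .6;0 0 -.02 0 0 0 .6;0 0 -.02 0 0 0 .6;0 0 0 0 0 0 .6;0 0 0 0 0 0 .6' 30; python3 -m crank '0 0 0 0 0 0 1;0 0 0 0 0 0 1;0 0 0 0 0 0 1;0 0 0 0 0 0 1'
```

```text
clock: 39.38
eef_pos: [0.6152, -0.3408, 0.3255]
eef_rot: [3.141, -0.004, -0.436]
wrist_force: [0.5, -0.3, -0.4]
width: 0.396
clock: 39.88
eef_pos: [0.6154, -0.3413, 0.3242]
eef_rot: [-3.141, -0.003, -0.436]
wrist_force: [0.2, 0.6, 6.0]
width: 0.104
```

```bash
python3 -m crank '-.0197 .0092 -.0004 0 0 0 1;-.0196 .0091 -.0027 0 0 0 1;-.0193 .0089 -.0047 0 0 0 1;-.0187 .0088 -.0069 0 0 0 1;-.018 .0084 -.0089 0 0 0 1;-.0172 .0079 -.0109 0 0 0 1;-.016 .0075 -.0126 0 0 0 1;-.0149 .007 -.0144 0 0 0 1;-.0134 .0062 -.016 0 0 0 1;0 0 0 0 0 0 1'; python3 -m crank '-.012 .0056 -.0173 0 0 0 1;-.0103 .0048 -.0186 0 0 0 1;-.0086 .004 -.0196 0 0 0 1;-.0068 .0032 -.0205 0 0 0 1;-.0049 .0023 -.0211 0 0 0 1;0 0 0 0 0 0 1;0 0 0 0 0 0 1'
```

```text
clock: 41.12
eef_pos: [0.4565, -0.2672, 0.2438]
eef_rot: [-3.141, 0.004, -0.436]
wrist_force: [-2.2, 3.2, -4.3]
width: 0.103
clock: 42.0
eef_pos: [0.4143, -0.2474, 0.147]
eef_rot: [-3.141, 0.005, -0.436]
wrist_force: [-5.2, 5.0, -4.9]
width: 0.097
```

```bash
python3 -m crank '-.0029 .0013 -.0215 0 0 0 1;-.001 .0005 -.017 0 0 0 1;0 0 0 0 0 0 1;0 0 0 0 0 0 1'; python3 -m crank '0 0 -.003 0 0 0 1;0 0 -.002 0 0 0 1;0 0 0 0 0 0 1;0 0 0 0 0 0 1'
```

```text
clock: 42.5
eef_pos: [0.41, -0.2455, 0.1085]
eef_rot: [-3.141, 0.006, -0.436]
wrist_force: [-5.3, 4.1, -4.8]
width: 0.105
clock: 43.0
eef_pos: [0.4099, -0.2454, 0.1044]
eef_rot: [-3.141, 0.006, -0.436]
wrist_force: [-7.1, 6.2, -0.5]
width: 0.104
```

```bash
python3 -m crank '0 0 -.003 0 0 0 1;0 0 0 0 0 0 1;0 0 0 0 0 0 1'; python3 -m crank '0 0 -.002 0 0 0 1;0 0 0 0 0 0 1;0 0 0 0 0 0 1'
```

```text
clock: 43.38
eef_pos: [0.4099, -0.2454, 0.1013]
eef_rot: [-3.141, 0.006, -0.436]
wrist_force: [-7.1, 4.5, 1.1]
width: 0.101
clock: 43.75
eef_pos: [0.4099, -0.2454, 0.0999]
eef_rot: [-3.141, 0.005, -0.436]
wrist_force: [-8.2, 5.4, 5.4]
width: 0.1
```

```bash
python3 -m crank '0 0 -.003 0 0 0 1;0 0 0 0 0 0 1;0 0 0 0 0 0 1'; python3 -m crank '0 0 .002 0 0 0 .6;0 0 0 0 0 0 .6;0 0 0 0 0 0 .6;0 0 .03 0 0 0 .6;0 0 .05 0 0 0 .6;0 0 .05 0 0 0 .6;-.05 -.01 0 0 0 0 .6;-.05 -.01 0 0 0 0 .6;-.05 -.01 0 0 0 0 .6;0 0 0 0 0 0 .6;0 0 0 0 0 0 .6'
python3 - <<'E'
from m import *
e=shot("scene")
a=cv2.resize(d["color"][120:250,70:380,::-1],None,fx=2.4,fy=2.4,interpolation=cv2.INTER_CUBIC)
b=cv2.resize(e["color"][140:250,150:420,::-1],(a.shape[1],280),interpolation=cv2.INTER_CUBIC)
cv2.imwrite("pics/z.png",np.vstack([a,b]))
r,bx=[(rect(m)) for c,s,m in blobs((100,120,40),(125,255,255),4000)][0]
print(np.array([onz(d,*p,.098) for p in bx]).round(4)[:,:2].tolist())
E
```

```text
clock: 44.12
eef_pos: [0.4099, -0.2454, 0.0997]
eef_rot: [-3.141, 0.004, -0.436]
wrist_force: [-14.7, 10.3, 24.9]
width: 0.106
clock: 45.5
eef_pos: [0.2623, -0.2772, 0.2287]
eef_rot: [3.141, -0.001, -0.437]
wrist_force: [0.2, -0.6, -0.1]
width: 0.4
[[0.5215, -0.0996], [0.6838, -0.1748], [0.5585, -0.4426], [0.3979, -0.3659]]
```

View pics/z.png

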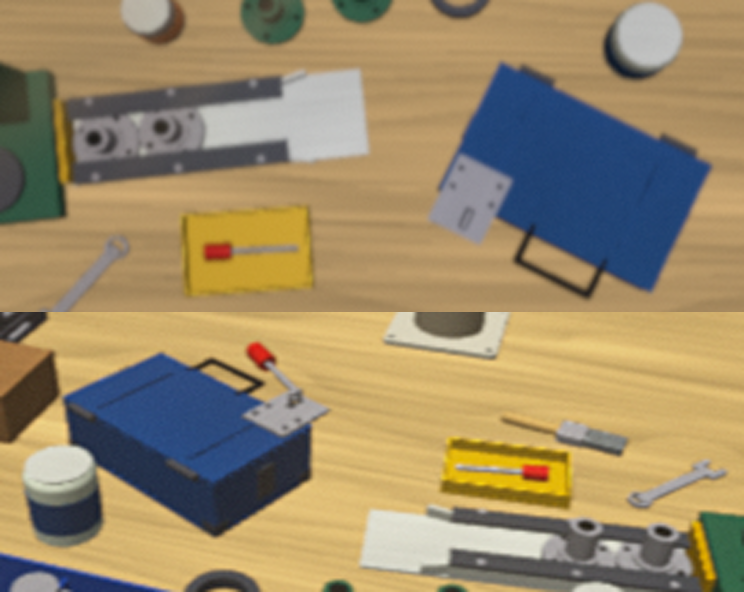

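The lid is shut: its corners match the starting ones within 1 mm. Both hubs are closed up at the gate, the pin lies in the tray, and the robot is clear.

```bash
python3 -c "
from rig import manip
print(manip.finish_job())"
```

```text
the job is handed in; nothing more can be done
None
```

The job is done and handed in at about 45 s on the robot's clock; no verdict was reported. I drew the small pin and laid it in the tray, then lifted the lid to about 1.6 rad. The chest held two hubs. I slid both under the rails up to the gate and shut the lid.

**Last checks:**
- **Hubs:** they measured y = -0.045 and -0.133 m from the gate, within 1 mm of the lane's centre line. The pushing force rose as the row closed up.
- **Pin:** it lies in the tray, with the knob near (0.433, 0.194).
- **Lid:** its corners match the starting ones to within 1 mm.
- **Surroundings:** the bystanders in the final crops looked unmoved, though I did not measure them. The carton was only partly in view in that picture. The gripper was clear of everything.
- **Problems:** no check failed or disagreed.

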